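Unlock the jar warmer and hold its lid half open

TASK

The shaking jar warmer has stopped and a colleague is waiting to take a jar out: turn the black locking knob on its slide catch about a quarter turn anticlockwise to free it, draw the catch all the way back off the edge of the lid, then raise the lid by its handle to 50 degrees from closed - enough to reach in while the warm air stays under it. The lid has no stay and falls shut when let go, so never let it slam, and finish with the fingers still holding it steady at 50 degrees. Leave the other things on the table where they are.

Things in the scene. Friction and masses are not known exactly. Their poses are not given: they have to be found in the camera images.
- warmer: benchtop jar warmer, fixed, 240 mm deep (its x) x 420 wide (its y); origin: centre of its underside on the table, front to -x. Left: white chamber with six jars (y -70 to 210), rim 128 mm high. Right: grey control module (y -210 to -70), flat deck 126 mm high, on it the catch rail along y (x = -50, y -205 to -75)
- lid (a joint): opening angle of the lid, rad: 0 closed (level), 0.873 = 50 degrees, stop at 1.4. Steel frame with clear pane, 238 deep x 276 wide x 11 mm, top 141.5 mm above the table when closed, 0.45 to 0.7 kg; hinged at its back edge, the front edge rises; falls shut from every angle. Cannot open while the catch reaches over its right edge
- lid_handle (a point): middle of the lid's bow handle near its front edge: round bar, 12 mm diameter, 100 mm long, along the warmer's y, posts at +-55 mm; bar centre 36 mm above the lid, 177.5 mm above the table when closed. Seen from lid_hinge it lies at x -212, z +47 mm (closed) and swings about it. The bar can turn between the fingers, so the hand may stay upright. Axes turn with the lid
- lid_hinge (a point): point on the lid's hinge axis, in the middle of the lid's width, at warmer x = +116, y = +70, z = 130.5 mm; its y axis (the warmer's y) is the hinge axis; turns with the lid
- catch (a joint): how far the slide catch is drawn back, m: 0 closed (tongue 17 mm over the lid's right edge), stop at 0.032. Slides along the warmer's -y, away from the lid, about 2 N friction, stays where left; blocked (1 mm play) while the knob is locked. Steel carriage 37 x 50 x 9 mm, top 152.5 mm above the table; the knob rides on it: move it by the knob
- catch_nose (a point): end of the catch's tongue (24 mm wide, 6 mm thick), over the lid when closed; 79 mm towards warmer +y from the knob's axis
- knob (a joint): turn of the locking knob in rad, positive anticlockwise seen from above: 0 locked, stop at 1.5. Starts near 0 (0 to 0.2). It lifts a pin out of a hole in the rail: the catch is free from about 1.0 on. Friction 0.06 N m
- knob_grip (a point): grip point of the locking knob on its vertical axis, 186 mm above the table. Black wing knob riding on the catch: upright bar 44 mm long (its own y) x 14 mm thick (its own x: pinch here) x 36 mm high, 162 to 198 mm above the table. Its axes turn with the knob (parallel to the warmer's at knob = 0)
- honey_jar: bystander: open glass honey jar, 69 mm diameter, 88 mm high, loose; origin at the centre of its underside
- jar_lid: bystander: round screw lid lying on the table, 62 mm diameter, 14 mm high, loose; origin at the centre of its underside
- tape_roll: bystander: roll of tape lying flat, 98 mm diameter, 25 mm high, loose; origin at the centre of its underside
- log_book: bystander: green notebook, 210 x 153 x 16 mm, loose; origin at the centre of its underside
- petri_dish: bystander: flat round dish, 95 mm diameter, 16 mm high, loose; origin at the centre of its underside

How it is judged:
On the way, in this order (a step that is already met when the one before it is completed fails the run):
1. the locking knob is turned anticlockwise past the point where its pin leaves the rail (over 0.95 rad) (value of joint knob above 0.95 rad), for 0.1 s.
2. the catch is drawn back clear of the lid (over 26 mm) (value of joint catch above 0.026 m), for 0.1 s.
3. the lid has been raised off its seat by the fingers (over 0.3 rad) (value of joint lid above 0.3 rad and contact force between lid and the fingers above 0.5 N), for 0.2 s.
At the end, for the whole second after the job is handed in: At the end the fingers still hold the lid (contact over 1 N), steady (under 0.1 rad/s), at 50 degrees within 5 degrees (0.785 to 0.960 rad), and the catch is drawn back by over 26 mm (value of joint lid between 0.785 and 0.96 rad and velocity of joint lid between -0.1 and 0.1 rad/s and contact force between lid and the fingers above 1 N and value of joint catch above 0.026 m); the arm keeps its last pose, push and grip.
It fails at once if the lid is let fall (closing faster than 2.5 rad/s while open by over 0.1 rad) (velocity of joint lid below -2.5 rad/s and value of joint lid above 0.1 rad).
It fails at once if another thing on the table is shifted by more than 30 mm (distance of any of honey_jar, jar_lid, tape_roll, log_book, petri_dish from where it was at the start of the episode above 0.03 m).
It fails at once if the honey jar is tipped (over 0.5 rad) (angle between honey_jar's own z axis and vertical above 0.5 rad).
It also fails if it takes over 58 s, if anything falls off the work surface, if the arm or the gripper's body presses on something with over 40 N, if the wrist force passes 120 N, or if a joint passes its speed limit or range.

ROBOT

A 6-joint arm with a two-finger parallel gripper is mounted at the origin on a cart in front of the work surface, level with it; the furniture and walls round the work are solid. World frame = base frame: x ahead of the robot, y to its left, z up, the work surface at z = 0. Lengths are in m, angles in rad, forces in N, time in s.
With the tool pointing down it reaches from about 0.4 to 0.825 m from the base axis. Payload 7 kg.
Tool frame: the origin (TCP) lies at the centre of the arm's flange, where the gripper is bolted on; the fingertips stand manip.tcp_to_tips ahead of it and the grasp point (between the pads) lies 159 mm ahead of it (manip.tcp_to_tips is the distance from the TCP to the fingertips, in m); z points along the fingers, y is the line along which they close (so a half turn about z gives the same grasp; the last joint's range is limited). The gripper opens to 88 mm and grips with 3 to 60 N. Pads are 19 mm wide; open, the fingers measure 130 mm over their backs; the gripper's body (78 mm by 193 mm) begins 47 mm behind the grasp point.
Start: joints at [1.429, 0.359, 0.012, 0, -1.224, -0.288], TCP at [0.281, 0.614, 0.405] pointing down, gripper open.
Joint ranges: [-3.07, 3.07], [-1.43, 2.12], [-1.02, 1.25], [-3.03, 1.67], [-3.05, -0], [-3.03, 3.03]. Speed limits (rad/s): [2.39, 2.39, 3.01, 3.14, 3.14, 3.14].

INTERFACE

Orientations are given as [roll, pitch, yaw] about the fixed x, y, z axes, in that order (R = Rz(yaw) Ry(pitch) Rx(roll)).
In Python, from workcell import manip gives the robot as it stands.
- The arm moves only by the tool jog_arm, never from a script. Its arguments are lists of equal length, an entry for each row: "linear": the shift along the world's x, y, z in mm, a list of three; "delta_rot": the turn, a rotation vector about the world's x, y, z in rad, a list of three; "hand": the closure, from -1 (fully open) to 1 (shut). In form: {"linear": [[tx, ty, tz], ...], "delta_rot": [[rx, ry, rz], ...], "hand": [hand, ...]}. A call has 1 to 8 rows; each row shifts and turns the commanded pose from where the row before left it; what a row does not reach is not made up. A row lasts 1/8 s, in which the tool goes at most 62.5 mm and 10.7 degrees, less where a joint would pass 70% of its speed; a pose out of reach is approached as far as the arm can. A call with a gripper value outside its range is refused whole. The fingers move at their own pace and stop on an object; "grip_force" is the grip in N (left out, the last holds). Time passes only in rows, so rows that do not move let the fingers close. It gives the time, the measured TCP pose, the force, the opening and the grip force at its end, in the units of the state.
- manip.get_obs(): the state, without advancing time (a new reading comes with each control period).
- manip.get_image(name): name is "scene" or "side" or "wrist"; returns the picture (420x560x3 uint8, blue, green, red); there is no depth.
- manip.get_calibration(name): a dict with "mtx" (3x3 intrinsics, pixels), "rvec" (rotation vector, rad) and "tvec" (3), from world to camera coordinates, as OpenCV has them. Camera axes: x right, y down, z forward; pixel columns grow to the right and rows downward; lengths in m; the calibration is good to about 2 mm. A picture is of the moment at which its call begins: read the wrist's pose just before it. get_calibration takes no time and is no camera call; for the wrist camera it gives the pose at the moment of the call.
- manip.sign_off(): hands the job in; it is judged then, once.
Trained networks look in the newest picture that a camera, given by its name, has taken for a name from the list of things; names that differ only in an ending like _2 or _b are one class to them, and where a whole thing is asked for, a point or a joint stands for the part that bears it (a point fixed in the world has none). Each returns a list of dicts, best first, with "conf" (0 to 1); they miss things now and then, are a little off and sometimes report something else, mostly with a low value. They report only what shows in the picture. A call takes as long as a camera call.
- manip.masks_of(camera, label): "region" (420x560 bool, what is visible of it) and "uv" ([column, row] in pixels, amid what is visible of it).
- manip.pinpoint(camera, label): "uv" ([column, row] in pixels: a listed point, or the origin of a listed thing).
The state is a dict: "time_s": time; "q": joint angles; "joint_vel": joint speeds; "joint_torque": joint torques, N m; "tcp_pos": TCP position; "eef_rot": TCP orientation; "wrist_force": force on the tool from outside, world axes, zero at the start; "ft_torque": the same for the moment, N m; "gripper_width": finger opening in m; "finger_force": force on a finger pad.
Only numpy, scipy, OpenCV 4.12 (cv2) and the standard library are available. Lean on these libraries where they do the work, as an engineer would, in place of code of your own. Each camera call takes 0.05 s, during which the arm holds its last target. There are 200 camera calls.

## Working session

There is one attempt and no reset: what is moved stays moved. The work goes in short steps, Python scripts to look and compute and a tool call to move; the robot and the scene stay as the last step left them, time stands still between calls to the robot, and variables do not carry over. Pictures are saved under pics/ and viewed, at most 10 in all, crops included, and the job is handed in when it is done.

Besides the shell and the picture viewer there is one more tool, called as name(argument=value, ...), one argument or row to a line, values as JSON. jog_arm: Moves the arm, as the interface text tells. Its arguments: {"type":"object","properties":{"linear":{"type":"array","items":{"type":"array","items":{"type":"number"}}},"delta_rot":{"type":"array","items":{"type":"array","items":{"type":"number"}}},"hand":{"type":"array","items":{"type":"number"}},"grip_force":{"type":"number"}},"required":["linear","delta_rot","hand"]}

```bash
mkdir -p pics; cat > h.py <<'E'
import numpy as np, cv2
from workcell import manip
def ray(cam,uv):
    c=manip.get_calibration(cam);R=cv2.Rodrigues(np.array(c['rvec'],float))[0];t=np.array(c['tvec'],float).ravel()
    d=R.T@np.linalg.solve(np.array(c['mtx']),[uv[0],uv[1],1.]);return -R.T@t,d/np.linalg.norm(d)
def onz(cam,uv,z):
    o,d=ray(cam,uv);return o+d*(z-o[2])/d[2]
def proj(cam,p):
    c=manip.get_calibration(cam);return cv2.projectPoints(np.array(p,float).reshape(-1,3),np.array(c['rvec'],float),np.array(c['tvec'],float),np.array(c['mtx'],float),None)[0].reshape(-1,2)
E
python3 - <<'E'
from h import *
np.set_printoptions(precision=4,suppress=True)
print(manip.tcp_to_tips)
o=manip.get_obs();print(o['time_s'],o['tcp_pos'],o['eef_rot'],o['gripper_width'])
Z=dict(knob_grip=.186,lid_handle=.1775,lid_hinge=.1305,catch_nose=.15,warmer=0)
ims=[]
for c in ['scene','side']:
    ims.append(manip.get_image(c))
    for n,z in Z.items():
        for r in manip.pinpoint(c,n)[:1]: print(c,n,r['conf'],r['uv'],onz(c,r['uv'],z))
ims.append(manip.get_image('wrist'))
for n,i in zip(['scene','side','wrist'],ims): cv2.imwrite(f'pics/{n}0.png',i)
E
```

```text
0.1781
0.0 [0.2812 0.6134 0.4037] [ 3.1399 -0.0001 -0.4299] 0.08777511380857936
scene knob_grip 0.6 [296.2, 260.1] [ 0.4561 -0.2585  0.186 ]
scene lid_handle 0.63 [254.5, 224.9] [ 0.4092 -0.06    0.1775]
scene lid_hinge 0.96 [315.5, 212.6] [ 0.6395 -0.051   0.1305]
scene catch_nose 0.77 [284.9, 251.1] [ 0.4571 -0.1821  0.15  ]
scene warmer 0.63 [292.0, 265.6] [ 0.5102 -0.1287  0.    ]
side knob_grip 0.48 [283.2, 114.0] [ 0.4627 -0.2699  0.186 ]
side lid_handle 0.95 [311.7, 162.7] [ 0.419  -0.0647  0.1775]
side lid_hinge 0.8 [244.6, 184.0] [ 0.632  -0.0629  0.1305]
side catch_nose 0.49 [289.1, 145.2] [ 0.4659 -0.1669  0.15  ]
side warmer 0.95 [278.3, 181.4] [ 0.5092 -0.1337  0.    ]
```

View pics/scene0.png

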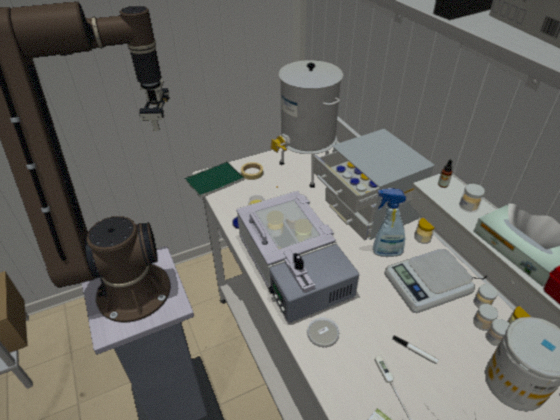

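View pics/side0.png

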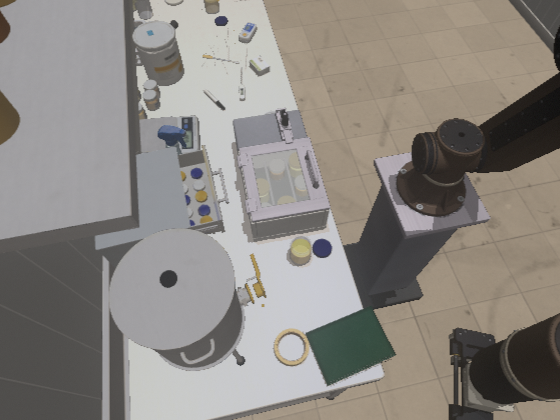

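The scene view shows the warmer in mid-bench, with its knob near (298,261) and the handle near (258,232). In the side view the knob is at (283,118) and the handle at (312,170). The networks' reports match this. I'll move above the warmer for a wrist view.

jog_arm(
  linear=[
    [9,-47,8],
    [9,-47,8],
    [9,-47,8],
    [9,-47,8],
    [9,-47,8],
    [9,-47,8],
    [9,-47,8],
    [9,-47,8],
  ],
  delta_rot=[
    [0,0,-0.07],
    [0,0,-0.07],
    [0,0,-0.07],
    [0,0,-0.07],
    [0,0,-0.07],
    [0,0,-0.07],
    [0,0,-0.07],
    [0,0,-0.07],
  ],
  hand=[-1,-1,-1,-1,-1,-1,-1,-1],
)

```text
time_s: 1.65
tcp_pos: [0.3532, 0.2359, 0.4692]
eef_rot: [-3.141, 0.0, -0.992]
wrist_force: [0.8, 0.8, 0.8]
gripper_width: 0.0879
finger_force: 0.0
```

jog_arm(
  linear=[
    [9,-47,5],
    [9,-47,5],
    [9,-47,5],
    [9,-47,5],
    [9,-47,5],
    [9,-47,5],
    [9,-47,5],
    [0,0,0],
  ],
  delta_rot=[
    [0,0,-0.08],
    [0,0,-0.08],
    [0,0,-0.08],
    [0,0,-0.08],
    [0,0,-0.08],
    [0,0,-0.08],
    [0,0,-0.1],
    [0,0,0],
  ],
  hand=[-1,-1,-1,-1,-1,-1,-1,-1],
)

```text
time_s: 2.65
tcp_pos: [0.4163, -0.094, 0.5039]
eef_rot: [-3.141, -0.0, -1.576]
wrist_force: [0.5, 1.2, 0.3]
gripper_width: 0.0879
finger_force: 0.0
```

```bash
cat > fit.py <<'E'
from h import *
from scipy.optimize import least_squares
np.set_printoptions(precision=4,suppress=True)
M=dict(knob_grip=(-.05,-.130,.186),lid_handle=(-.096,.07,.1775),lid_hinge=(.116,.07,.1305),catch_nose=(-.05,-.051,.1495),warmer=(0,0,0))
D=[];ims={}
for c in ['scene','side','wrist']:
    ims[c]=manip.get_image(c)
    for n in M:
        r=manip.pinpoint(c,n)
        if r and r[0]['conf']>.4: D.append((c,n,r[0]['uv'],r[0]['conf']))
cv2.imwrite('pics/w1.png',ims['wrist'])
def P(x,n):
    m=M[n];c,s=np.cos(x[2]),np.sin(x[2]);return np.array([x[0]+c*m[0]-s*m[1],x[1]+s*m[0]+c*m[1],m[2]])
W={'scene':1,'side':1,'wrist':1}
f=lambda x:np.concatenate([(proj(c,P(x,n))[0]-uv) for c,n,uv,k in D])
s=least_squares(f,[.51,-.13,0],loss='soft_l1',f_scale=2)
print(s.x)
for d,e in zip(D,f(s.x).reshape(-1,2)): print(d,e, onz(d[0],d[2],M[d[1]][2]))
for n in M: print(n,P(s.x,n))
o=manip.get_obs();print(o['time_s'],o['tcp_pos'],o['eef_rot'])
E
python3 fit.py
```

```text
[ 0.5143 -0.1316 -0.0439]
('scene', 'lid_handle', [254.8, 222.9], 0.56) [2.9038 0.3305] [ 0.4137 -0.0519  0.1775]
('scene', 'lid_hinge', [314.8, 213.3], 0.81) [1.3478 2.6176] [ 0.6356 -0.053   0.1305]
('scene', 'catch_nose', [286.1, 249.3], 0.84) [0.0003 1.0149] [ 0.464  -0.1765  0.1495]
('scene', 'warmer', [292.5, 264.7], 0.78) [0.938  1.0685] [ 0.5136 -0.1258  0.    ]
('side', 'knob_grip', [281.6, 114.3], 0.61) [3.5135 1.8765] [ 0.4681 -0.2697  0.186 ]
('side', 'lid_handle', [311.7, 162.8], 0.7) [-0.1656  1.9173] [ 0.4191 -0.0643  0.1775]
('side', 'lid_hinge', [243.8, 184.8], 0.8) [ 0.1863 -1.7306] [ 0.6349 -0.0605  0.1305]
('side', 'catch_nose', [291.2, 142.0], 0.56) [-1.9064 -0.086 ] [ 0.4561 -0.1786  0.1495]
('side', 'warmer', [276.4, 181.5], 0.73) [0.6259 0.6503] [ 0.5158 -0.1347  0.    ]
('wrist', 'lid_handle', [276.3, 234.2], 0.57) [-1.7166 -1.6559] [ 0.4198 -0.0557  0.1775]
('wrist', 'lid_hinge', [77.8, 207.7], 0.88) [1.27   1.8615] [ 0.6343 -0.0688  0.1305]
('wrist', 'catch_nose', [229.4, 98.3], 0.78) [ 1.4899 -0.2191] [ 0.4635 -0.1801  0.1495]
('wrist', 'warmer', [210.2, 137.7], 0.87) [-0.6981  1.3222] [ 0.5132 -0.1334  0.    ]
knob_grip [ 0.4586 -0.2593  0.186 ]
lid_handle [ 0.4214 -0.0574  0.1775]
lid_hinge [ 0.6332 -0.0667  0.1305]
catch_nose [ 0.4621 -0.1803  0.1495]
warmer [ 0.5143 -0.1316  0.    ]
3.55 [ 0.4163 -0.0914  0.5036] [ 3.1415 -0.     -1.5698]
```

View pics/w1.png

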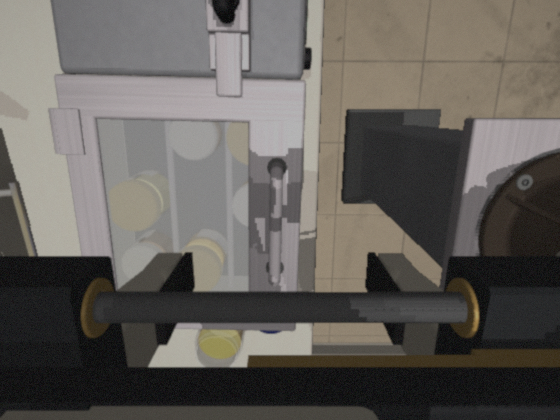

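The wrist view is up = -y and left = +x. It shows the handle at rows 165–275 near column 276, the tongue end at (229,96), and the knob cut off at the top, near (225,8). The warmer's yaw is about -0.04. Next I'll go above the knob.

jog_arm(
  linear=[
    [11,-42,-14],
    [11,-42,-14],
    [10,-42,-14],
    [10,-42,-14],
    [0,0,-14],
    [0,0,0],
  ],
  delta_rot=[
    [0,0,0],
    [0,0,0],
    [0,0,0],
    [0,0,0],
    [0,0,0],
    [0,0,0],
  ],
  hand=[-1,-1,-1,-1,-1,-1],
)

```text
time_s: 4.3
tcp_pos: [0.4579, -0.2594, 0.4323]
eef_rot: [3.139, 0.001, -1.571]
wrist_force: [-1.0, -0.5, 0.3]
gripper_width: 0.0875
finger_force: 0.0
```

```bash
sed -i 's/w1.png/w2.png/' fit.py; cat >> fit.py <<'E'
c=manip.get_calibration('wrist');print(ray('wrist',(280,210)))
for r in manip.masks_of('wrist','knob')[:2]:
    m=r['region'];print(r['conf'],r['uv'],m.sum(),cv2.minAreaRect(np.argwhere(m)[:,::-1].astype(np.float32)))
print(manip.pinpoint('wrist','knob_grip'))
E
python3 fit.py
```

```text
[ 0.5154 -0.1328 -0.0375]
('scene', 'knob_grip', [295.2, 259.5], 0.51) [2.7262 0.6498] [ 0.4546 -0.2551  0.186 ]
('scene', 'lid_handle', [258.7, 221.9], 0.84) [-0.5851  1.6233] [ 0.4268 -0.0532  0.1775]
('scene', 'catch_nose', [247.4, 171.0], 0.53) [39.339  79.5003] [0.5125 0.252  0.1495]
('scene', 'warmer', [293.5, 265.2], 0.93) [0.3899 0.7061] [ 0.5156 -0.1294  0.    ]
('side', 'knob_grip', [284.1, 117.2], 0.51) [ 0.3337 -1.286 ] [ 0.4628 -0.2556  0.186 ]
('side', 'lid_handle', [309.4, 163.3], 0.57) [1.7813 0.976 ] [ 0.4265 -0.064   0.1775]
('side', 'lid_hinge', [246.3, 185.7], 0.84) [-2.558  -2.7169] [ 0.6279 -0.0556  0.1305]
('side', 'catch_nose', [289.6, 143.3], 0.86) [-0.8398 -1.6829] [ 0.4624 -0.1745  0.1495]
('side', 'warmer', [276.6, 184.1], 0.77) [ 0.0431 -2.182 ] [ 0.5175 -0.1239  0.    ]
('wrist', 'knob_grip', [278.0, 221.4], 0.79) [-1.0483  1.7828] [ 0.4598 -0.2622  0.186 ]
('wrist', 'catch_nose', [271.2, 293.9], 0.78) [2.8194 1.9716] [ 0.4659 -0.1838  0.1495]
('wrist', 'warmer', [237.1, 271.6], 0.84) [-0.0664 -1.1176] [ 0.5153 -0.1312  0.    ]
knob_grip [ 0.4605 -0.2609  0.186 ]
lid_handle [ 0.4221 -0.0593  0.1775]
lid_hinge [ 0.6339 -0.0672  0.1305]
catch_nose [ 0.4635 -0.1819  0.1495]
warmer [ 0.5154 -0.1328  0.    ]
5.2 [ 0.4583 -0.2594  0.4336] [ 3.1415 -0.     -1.5698]
(array([ 0.4588, -0.3363,  0.4142]), array([-0.0018,  0.2771, -0.9608]))
0.87 [275.3, 224.0] 1594 ((274.5, 222.0), (68.0, 29.0), 90.0)
[{'uv': [278.0, 221.4], 'conf': 0.79}]
```

View pics/w2.png

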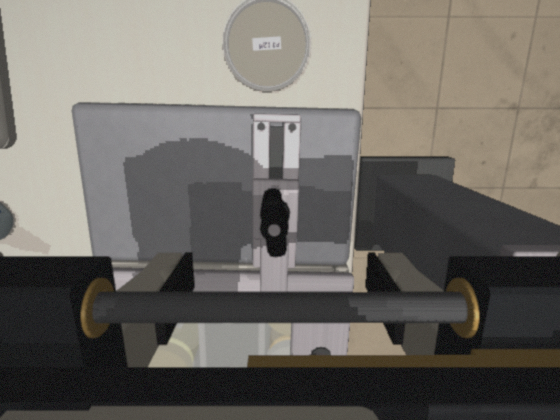

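The wing knob is centred near (275,222) and lies close to the image vertical, so at world (0.461, -0.261). Now I'll descend and grip.

jog_arm(
  linear=[
    [2,-2,-30],
    [0,0,-30],
    [0,0,-27],
    [0,0,0],
    [0,0,0],
    [0,0,0],
    [0,0,0],
    [0,0,0],
  ],
  delta_rot=[
    [0,0,0],
    [0,0,0],
    [0,0,0],
    [0,0,0],
    [0,0,0],
    [0,0,0],
    [0,0,0],
    [0,0,0],
  ],
  hand=[-1,-1,-1,-1,1,1,1,1],
  grip_force=25,
)

```text
time_s: 6.3
tcp_pos: [0.4603, -0.2614, 0.3472]
eef_rot: [-3.141, -0.0, -1.57]
wrist_force: [-0.4, 1.1, -0.2]
gripper_width: 0.0534
finger_force: 0.0
```

jog_arm(
  linear=[
    [0,0,0],
    [0,0,0],
    [0,0,0],
    [0,0,0],
    [0,0,0],
  ],
  delta_rot=[
    [0,0,0],
    [0,0,0],
    [0,0,0],
    [0,0,0],
    [0,0,0],
  ],
  hand=[1,1,1,1,1],
)

```text
time_s: 6.92
tcp_pos: [0.4615, -0.2615, 0.347]
eef_rot: [-3.138, -0.001, -1.569]
wrist_force: [5.3, -1.6, -3.0]
gripper_width: 0.014
finger_force: 24.8
```

jog_arm(
  linear=[
    [0,0,0],
    [0,0,0],
    [0,0,0],
    [0,0,0],
    [0,0,0],
    [0,0,0],
    [0,0,0],
    [0,0,0],
  ],
  delta_rot=[
    [0,0,0.16],
    [0,0,0.16],
    [0,0,0.16],
    [0,0,0.16],
    [0,0,0.16],
    [0,0,0.16],
    [0,0,0.16],
    [0,0,0.16],
  ],
  hand=[1,1,1,1,1,1,1,1],
)

```text
time_s: 7.92
tcp_pos: [0.4624, -0.2611, 0.347]
eef_rot: [-3.14, -0.005, -0.284]
wrist_force: [9.6, 1.0, -4.8]
gripper_width: 0.0139
finger_force: 25.0
```

jog_arm(
  linear=[
    [0,0,0],
    [0,0,0],
  ],
  delta_rot=[
    [0,0,0],
    [0,0,0],
  ],
  hand=[1,1],
)

```text
time_s: 8.18
tcp_pos: [0.4624, -0.2611, 0.347]
eef_rot: [-3.14, -0.005, -0.289]
wrist_force: [9.5, 1.7, -5.5]
gripper_width: 0.0137
finger_force: 24.9
```

jog_arm(
  linear=[
    [1,-8,0],
    [0,-8,0],
    [0,-8,0],
    [-0.5,-8,0],
    [0,0,0],
    [0,0,0],
  ],
  delta_rot=[
    [0,0,0],
    [0,0,0],
    [0,0,0],
    [0,0,0],
    [0,0,0],
    [0,0,0],
  ],
  hand=[1,1,1,1,1,1],
)

```text
time_s: 8.93
tcp_pos: [0.4622, -0.2929, 0.3469]
eef_rot: [-3.14, -0.003, -0.289]
wrist_force: [5.8, 3.9, -0.7]
gripper_width: 0.0135
finger_force: 25.0
```

jog_arm(
  linear=[
    [0,0,0],
    [0,0,0],
    [0,0,0],
    [0,0,0],
    [0,0,30],
    [0,0,40],
    [-10,30,13],
    [-10,34,0],
  ],
  delta_rot=[
    [0,0,0],
    [0,0,0],
    [0,0,0],
    [0,0,0],
    [0,0,0],
    [0,0,0],
    [0,0,-0.16],
    [0,0,-0.16],
  ],
  hand=[-1,-1,-1,-1,-1,-1,-1,-1],
)

```text
time_s: 9.93
tcp_pos: [0.4407, -0.2292, 0.4308]
eef_rot: [-3.141, -0.002, -0.616]
wrist_force: [0.4, 0.5, -0.3]
gripper_width: 0.0857
finger_force: 0.0
```

jog_arm(
  linear=[
    [-4,34,0],
    [-4,34,0],
    [-4,34,0],
    [-4,34,0],
    [-4,34,0],
    [0,0,0],
    [0,0,0],
  ],
  delta_rot=[
    [0,0,-0.17],
    [0,0,-0.17],
    [0,0,-0.17],
    [0,0,-0.17],
    [0,0,-0.17],
    [0,0,-0.15],
    [0,0,0],
  ],
  hand=[-1,-1,-1,-1,-1,-1,-1],
)

```text
time_s: 10.8
tcp_pos: [0.4206, -0.0591, 0.4298]
eef_rot: [-3.141, 0.0, -1.608]
wrist_force: [0.3, 0.1, -0.0]
gripper_width: 0.0876
finger_force: 0.0
```

```bash
cat > fit2.py <<'E'
from h import *
np.set_printoptions(precision=4,suppress=True)
o=manip.get_obs();print(o['time_s'],o['tcp_pos'],o['eef_rot'],o['wrist_force'])
Z=dict(knob_grip=.186,lid_handle=.1775,lid_hinge=.1305,catch_nose=.15,warmer=0)
for c in ['wrist','scene','side']:
    im=manip.get_image(c)
    if c=='wrist': cv2.imwrite('pics/w3.png',im)
    for n,z in Z.items():
        for r in manip.pinpoint(c,n)[:1]: print(c,n,r['conf'],r['uv'],onz(c,r['uv'],z))
E
python3 fit2.py
```

```text
10.8 [ 0.4206 -0.0591  0.4298] [-3.1412  0.0001 -1.6078] [ 0.3265  0.0985 -0.0025]
wrist lid_handle 0.91 [280.5, 225.5] [ 0.4206 -0.0579  0.1775]
wrist lid_hinge 0.97 [30.0, 208.8] [ 0.6341 -0.0652  0.1305]
wrist warmer 0.9 [195.1, 118.1] [ 0.5163 -0.1332  0.    ]
scene knob_grip 0.75 [299.5, 268.8] [ 0.4494 -0.2919  0.186 ]
scene lid_handle 0.79 [255.8, 223.1] [ 0.4162 -0.0542  0.1775]
scene lid_hinge 0.67 [313.4, 211.8] [ 0.6351 -0.0441  0.1305]
scene catch_nose 0.67 [293.0, 255.0] [ 0.4721 -0.2075  0.15  ]
scene warmer 0.69 [296.4, 262.9] [ 0.5294 -0.1245  0.    ]
side knob_grip 0.6 [281.0, 110.7] [ 0.4666 -0.2856  0.186 ]
side lid_handle 0.57 [308.7, 163.1] [ 0.4284 -0.0652  0.1775]
side lid_hinge 0.73 [244.0, 186.6] [ 0.6354 -0.0538  0.1305]
side warmer 0.76 [279.7, 182.6] [ 0.5055 -0.1277  0.    ]
```

View pics/w3.png

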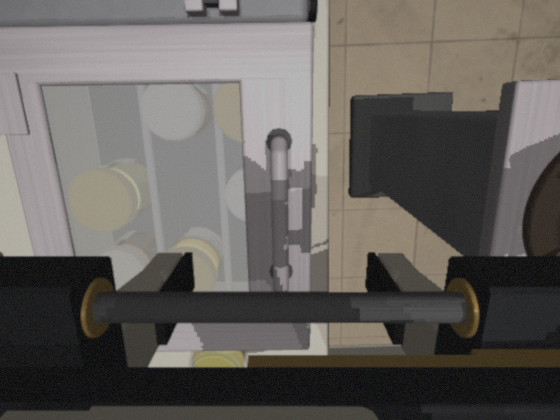

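The handle is centred under the hand at (280,225) and the tongue has left the lid edge. I'll descend and grip the bar.

jog_arm(
  linear=[
    [0,0,-30],
    [0,1,-30],
    [0,0,-27],
    [0,0,0],
    [0,0,0],
    [0,0,0],
    [0,0,0],
    [0,0,0],
  ],
  delta_rot=[
    [0,0,0],
    [0,0,0],
    [0,0,0],
    [0,0,0],
    [0,0,0],
    [0,0,0],
    [0,0,0],
    [0,0,0],
  ],
  hand=[-1,-1,-1,1,1,1,1,1],
  grip_force=25,
)

```text
time_s: 12.7
tcp_pos: [0.4208, -0.0584, 0.3431]
eef_rot: [-3.141, 0.0, -1.61]
wrist_force: [-0.3, -0.2, -0.3]
gripper_width: 0.0429
finger_force: 0.0
```

jog_arm(
  linear=[
    [0,0,0],
    [0,0,0],
    [0,0,0],
    [0,0,0],
    [0,0,0],
  ],
  delta_rot=[
    [0,0,0],
    [0,0,0],
    [0,0,0],
    [0,0,0],
    [0,0,0],
  ],
  hand=[1,1,1,1,1],
)

```text
time_s: 13.32
tcp_pos: [0.4207, -0.0584, 0.3426]
eef_rot: [3.141, -0.0, -1.61]
wrist_force: [-0.4, 0.1, 0.7]
gripper_width: 0.0112
finger_force: 25.0
```

```bash
python3 - <<'E'
import numpy as np
y=-.038; prev=None
for k in range(0,25):
    a=.88*k/24; c,s=np.cos(a),np.sin(a)
    X=-212*c+47*s; Z=212*s+47*c
    p=np.array([X*np.cos(y),X*np.sin(y),Z])
    if prev is not None: print(k,round(a,3),np.round(p-prev,1))
    prev=p
E
```

```text
1 0.037 [ 1.9 -0.1  7.7]
2 0.073 [ 2.1 -0.1  7.7]
3 0.11 [ 2.4 -0.1  7.6]
4 0.147 [ 2.7 -0.1  7.5]
5 0.183 [ 3.  -0.1  7.4]
6 0.22 [ 3.2 -0.1  7.3]
7 0.257 [ 3.5 -0.1  7.1]
8 0.293 [ 3.8 -0.1  7. ]
9 0.33 [ 4.  -0.2  6.9]
10 0.367 [ 4.3 -0.2  6.7]
11 0.403 [ 4.5 -0.2  6.6]
12 0.44 [ 4.8 -0.2  6.4]
13 0.477 [ 5.  -0.2  6.2]
14 0.513 [ 5.2 -0.2  6. ]
15 0.55 [ 5.4 -0.2  5.8]
16 0.587 [ 5.6 -0.2  5.6]
17 0.623 [ 5.8 -0.2  5.4]
18 0.66 [ 6.  -0.2  5.2]
19 0.697 [ 6.2 -0.2  5. ]
20 0.733 [ 6.4 -0.2  4.7]
21 0.77 [ 6.6 -0.2  4.5]
22 0.807 [ 6.7 -0.3  4.3]
23 0.843 [ 6.9 -0.3  4. ]
24 0.88 [ 7.  -0.3  3.8]
```

jog_arm(
  linear=[
    [1.9,-0.1,7.7],
    [2.1,-0.1,7.7],
    [2.4,-0.1,7.6],
    [2.7,-0.1,7.5],
    [3,-0.1,7.4],
    [3.2,-0.1,7.3],
    [3.5,-0.1,7.1],
    [3.8,-0.1,7],
  ],
  delta_rot=[
    [0,0,0],
    [0,0,0],
    [0,0,0],
    [0,0,0],
    [0,0,0],
    [0,0,0],
    [0,0,0],
    [0,0,0],
  ],
  hand=[1,1,1,1,1,1,1,1],
)

```text
time_s: 14.32
tcp_pos: [0.443, -0.0591, 0.4021]
eef_rot: [3.14, 0.0, -1.61]
wrist_force: [-3.9, 5.2, -2.5]
gripper_width: 0.011
finger_force: 24.9
```

jog_arm(
  linear=[
    [4,-0.2,6.9],
    [4.3,-0.2,6.7],
    [4.5,-0.2,6.6],
    [4.8,-0.2,6.4],
    [5,-0.2,6.2],
    [5.2,-0.2,6],
    [5.4,-0.2,5.8],
    [5.6,-0.2,5.6],
  ],
  delta_rot=[
    [0,0,0],
    [0,0,0],
    [0,0,0],
    [0,0,0],
    [0,0,0],
    [0,0,0],
    [0,0,0],
    [0,0,0],
  ],
  hand=[1,1,1,1,1,1,1,1],
)

```text
time_s: 15.32
tcp_pos: [0.4807, -0.0603, 0.4529]
eef_rot: [3.137, 0.001, -1.61]
wrist_force: [-14.9, 11.3, 8.2]
gripper_width: 0.011
finger_force: 24.9
```

jog_arm(
  linear=[
    [5.8,-0.2,5.4],
    [6,-0.2,5.2],
    [6.2,-0.2,5],
    [6.4,-0.2,4.7],
    [6.6,-0.2,4.5],
    [6.7,-0.3,4.3],
    [6.9,-0.3,4],
    [7,-0.3,3.8],
  ],
  delta_rot=[
    [0,0,0],
    [0,0,0],
    [0,0,0],
    [0,0,0],
    [0,0,0],
    [0,0,0],
    [0,0,0],
    [0,0,0],
  ],
  hand=[1,1,1,1,1,1,1,1],
)

```text
time_s: 16.32
tcp_pos: [0.5334, -0.0625, 0.4912]
eef_rot: [-3.141, 0.0, -1.609]
wrist_force: [-8.9, 7.3, 6.5]
gripper_width: 0.0111
finger_force: 25.0
```

jog_arm(
  linear=[
    [0,0,0],
    [0,0,0],
    [0,0,0],
    [0,0,0],
  ],
  delta_rot=[
    [0,0,0],
    [0,0,0],
    [0,0,0],
    [0,0,0],
  ],
  hand=[1,1,1,1],
)

```text
time_s: 16.82
tcp_pos: [0.5334, -0.0625, 0.4912]
eef_rot: [-3.14, 0.0, -1.609]
wrist_force: [-7.3, 7.4, 8.6]
gripper_width: 0.0109
finger_force: 25.1
```

```bash
python3 - <<'E'
from h import *
np.set_printoptions(precision=4,suppress=True)
o=manip.get_obs();p=o['tcp_pos'];print(o['time_s'],p,o['wrist_force'])
# hinge from the closed grasp: bar = TCP-(0,0,.165)
b0=np.array([.4207,.1775]);h=b0+np.array([.212,-.047])
b=np.array([p[0],p[2]-.165]);v=b-h;print('angle',np.arctan2(v[1],-v[0])-np.arctan2(.047,.212),np.linalg.norm(v),np.hypot(.212,.047))
ims=[]
for c in ['scene','side']:
    im=manip.get_image(c);
    for n in ['lid_handle','catch_nose','knob_grip']:
        r=manip.pinpoint(c,n)
        if r:print(c,n,r[0]['conf'],r[0]['uv'],proj(c,[b[0],p[1],b[1]]) if n=='lid_handle' else onz(c,r[0]['uv'],.15 if n[0]=='c' else .186))
    ims.append(cv2.resize(im[80:300,180:380],None,fx=2,fy=2))
cv2.imwrite('pics/end.png',np.hstack(ims))
E
```

```text
16.825 [ 0.5334 -0.0625  0.4912] [-7.3052  7.3625  8.6145]
angle 0.8830506988182373 0.21942219555884823 0.21714741536569115
scene lid_handle 0.7 [288.8, 179.0] [[289.8362 177.6855]]
scene catch_nose 0.59 [294.7, 256.0] [ 0.4749 -0.2135  0.15  ]
scene knob_grip 0.67 [299.3, 268.8] [ 0.4489 -0.2917  0.186 ]
side lid_handle 0.62 [273.7, 140.8] [[275.001  138.3847]]
side catch_nose 0.39 [351.9, 344.4] [0.4553 0.4704 0.15  ]
```

View pics/end.png

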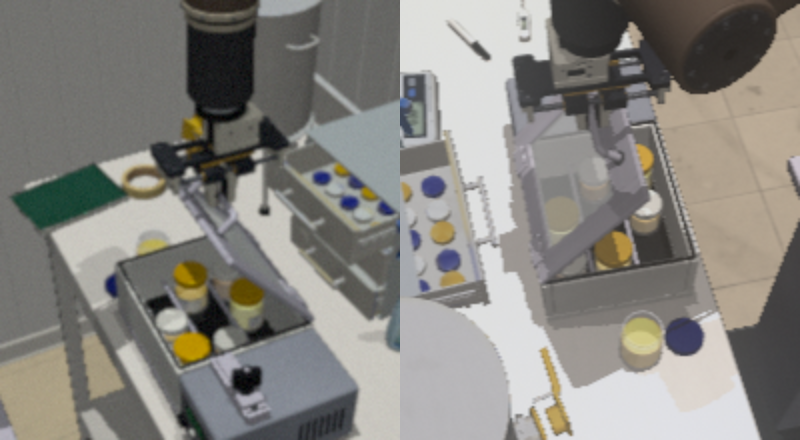

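The lid is held up by its handle at an estimated 0.88 rad. The handle sits where the arm's pose predicts in both views (scene 289,178; side 274,140). The catch is drawn back and the neighbouring things are undisturbed.

```bash
python3 -c "
from workcell import manip
print(manip.sign_off())"
```

```text
the job is handed in; nothing more can be done
None
```

I turned the knob about 1.28 rad (over 0.95 needed), drew the catch back about 32 mm, and handed in with the fingers holding the lid at an estimated 0.88 rad (about 50.6 degrees). The hand-in did not return the judging result.

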